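Set the light-sensor tester's filter wheel to green and latch it

TASK

With the red-handled index latch still folded back, turn the light-sensor tester's filter wheel until the green filter is in the window. Then fold the latch over, set it down gently on the wheel's notched ring and ease the wheel to and fro until the latch drops fully home in its notch with green still in the window, and let go. Never drop or press the latch onto the ring or force the wheel against it, and leave the jar, screwdriver and meter where they are.

Things in the scene. Friction and masses are not known exactly. Their poses are not given: they have to be found in the camera images.
- tester: Light-sensor tester fixed to the bench: dark case 250 (x) x 300 (y) x 55 mm high, with a flat filter wheel on a vertical axis through this origin (underside of the case), 182 mm across, top face 80 mm above the bench. Its x axis points from the wheel's axis to the window, its y axis to the latch; z is up.
- window (a point): Centre of the square 30 mm window in the white bridge plate that covers part of the wheel, at the plate's top, 94 mm above the bench, 46 mm from the wheel's axis. The plate is 72 x 70 mm and starts 26 mm from the axis. The filter under it is seen through it from above.
- hub_knob (a point): Centre of the black bar knob on the wheel's axis, 122 mm above the bench: bar 50 mm long (x), 18 mm wide (y), 28 mm high, open space for fingers all round down to the bridge plate. Turns with the wheel; its x (white mark) points to the green filter. Six 35 mm filters at 46 mm radius, counter-clockwise from above: green, red, blue, amber, purple, clear.
- wheel: The black filter wheel with its steel notched ring and hub knob; origin on the axis at the wheel's top face, x axis towards the green filter, z up.
- wheel_angle (a joint): Angle of the filter wheel, rad, growing counter-clockwise seen from above; 0 = green filter centred in the window. Starts between 0.6 and 1.9. It has a steady drag of about 0.1 N m and stays where it is left. Stops at -3.1 and 3.1.
- latch_hinge (a point): Centre of the latch's hinge on its grey bracket, 115 mm from the wheel's axis on the tester's +y side, 102 mm above the bench. The hinge line is level, along the tester's x. The bracket is 44 mm wide, its top 109 mm above the bench.
- latch_knob (a point): Centre of the latch's red handle, a roller 30 mm long (its x, parallel to the hinge line), 16 mm in diameter, 53 mm from the hinge (4 mm above the hinge line when home). Pinched by its two flat ends it pivots in the grip as the latch swings. The latch (120 g) swings freely: past upright it lies back by itself, this side of upright it falls onto the ring.
- latch_angle (a joint): Angle of the latch, rad: 1.95 = folded back on its stop, handle outside the wheel (starts there or up to 0.1 less); 1.57 upright; about 0.21 = nose resting on top of the notched ring; 0 = fully home, arm level, handle towards the wheel's axis, nose 8 mm deep in a notch. Folding over lowers the value.
- latch: The steel latch (origin on its hinge) with an 8 x 8 mm nose 35 mm from the hinge. The nose fits the 10 mm notches in the steel ring round the wheel, one per filter. The ring is clamped on by hand: notches lie up to 0.1 rad before or after the filters' true places, not measured: find them by feel. A nose in a notch locks the wheel and the torque jumps. Over 10 N on the nose bends it.
- jar: White screw jar with a blue cap, 44 mm in diameter, 55 mm high, standing on the tester's case; origin at its underside. Not part of the job.
- driver: Screwdriver, 170 mm, lying on the bench beside the tester. Not part of the job.
- meter: Orange hand-held meter, 150 x 78 x 34 mm, lying on the bench beside the tester; origin at its underside. Not part of the job.

How it is judged:
On the way, in this order (a step that is already met when the one before it is completed fails the run):
1. green is in the window (within 0.22 rad of centred) with the latch still folded back (value of joint wheel_angle between -0.22 and 0.22 rad and value of joint latch_angle above 1.3 rad), for 0.2 s.
2. the latch is folded over onto the ring (value of joint latch_angle below 0.3 rad), for 0.1 s.
At the end, for the whole second after the job is handed in: The latch is fully home in a notch (latch angle below 0.06 rad) and the wheel rests within 0.14 rad of green centred in the window (value of joint latch_angle below 0.06 rad and value of joint wheel_angle between -0.14 and 0.14 rad and velocity of joint wheel_angle between -0.05 and 0.05 rad/s); the robot touches nothing.
It fails at once if the latch and the wheel press on each other with more than 10 N (latch pressed down on the ring, or the wheel forced against it) (contact force between latch and wheel above 10 N).
It fails at once if the latch is dropped: it falls freely towards the ring (faster than 7 rad/s, about 8 mm of free drop of the handle) instead of being set down (value of joint latch_angle between 0.24 and 1.4 rad and velocity of joint latch_angle below -7 rad/s).
It fails at once if the jar is moved by more than 20 mm (distance of jar from where it was at the start of the episode above 0.02 m).
It fails at once if the screwdriver is moved by more than 30 mm (distance of driver from where it was at the start of the episode above 0.03 m).
It fails at once if the meter is moved by more than 30 mm (distance of meter from where it was at the start of the episode above 0.03 m).
It also fails if it takes over 67 s, if anything falls off the work surface, if the arm or the gripper's body presses on something with over 40 N, if the wrist force passes 120 N, or if a joint passes its speed limit or range.

ROBOT

A 6-joint arm with a two-finger parallel gripper is mounted at the origin on the work surface. World frame = base frame: x ahead of the robot, y to its left, z up, the work surface at z = 0. Lengths are in m, angles in rad, forces in N, time in s.
With the tool pointing down it reaches from about 0.375 to 0.925 m from the base axis. Payload 5.7 kg.
Tool frame: the origin (TCP) lies midway between the tips of the shut fingers; the grasp point (between the pads) lies 19 mm behind it; z points along the fingers, y is the line along which they close (so a half turn about z gives the same grasp; the last joint's range is limited). The gripper opens to 85 mm and grips with 20 to 120 N. Pads are 22 mm wide; open, the fingers measure 114 mm over their backs; the gripper's body (76 mm by 85 mm) begins 54 mm behind the grasp point. The pads swing forward as they close: fully open they stand 13 mm farther back than shut.
Start: joints at [1.212, 0.359, 1.51, -0, 1.272, -0.115], TCP at [0.145, 0.582, 0.201] pointing down, gripper open.
Joint ranges: [-2.97, 2.97], [-1.01, 2.36], [0.21, 2.38], [-0.96, 4.11], [0.2, 2.71], [-2.98, 2.98]. Speed limits (rad/s): [2.39, 2.39, 3.14, 3.14, 3.14, 3.14].

INTERFACE

Orientations are given as a unit quaternion [x, y, z, w].
In Python, from rig import robot gives the robot as it stands.
- The arm moves only by the tool arm_command, never from a script. Its argument "increments" is a list of rows, each a list of 7 numbers: the shift along the world's x, y, z in mm, then the turn, a rotation vector about the world's x, y, z in rad, then the finger opening in mm, from 0 to 85.4. In form: [[x, y, z, ax, ay, az, claw], ...]. A call has 1 to 8 rows; each row shifts and turns the commanded pose from where the row before left it; what a row does not reach is not made up. A row lasts 1/12 s, in which the tool goes at most 41.7 mm and 7.16 degrees, less where a joint would pass 70% of its speed; a pose out of reach is approached as far as the arm can. A call with a gripper value outside its range is refused whole. The fingers move at their own pace and stop on an object; "squeeze" is the grip in N (left out, the last holds). Time passes only in rows, so rows that do not move let the fingers close. It gives the time, the measured TCP pose, the force, the opening and the grip force at its end, in the units of the state.
- robot.read_state(): the state, without advancing time (a new reading comes with each control period).
- robot.grab_frame(name): name is "scene" or "top" or "wrist"; returns a dict with "image" (384x512x3 uint8, red, green, blue), "K" (3x3 intrinsics, pixels), "k1" (the pictures are not rectified: a ray, as slopes to the right and down, at radius r is drawn at 1 + k1 r^2 times it, then the intrinsics apply), "view" (4x4, takes a point from world to camera coordinates). Camera axes: x right, y up, looking along -z (the intrinsics and any distortion apply to the point x, -y, -z); pixel columns grow to the right and rows downward; lengths in m; the calibration is good to about 2 mm. A picture is of the moment at which its call begins. There is no depth.
- robot.close_job(): hands the job in; it is judged then, once.
Trained networks look in a picture, given as the dict that the camera call returned (one of the last four; its "shot" number tells which), for a name from the list of things; names that differ only in an ending like _2 or _b are one class to them, and where a whole thing is asked for, a point or a joint stands for the part that bears it (a point fixed in the world has none). Each returns a list of dicts, best first, with "p" (0 to 1); they miss things now and then, are a little off and sometimes report something else, mostly with a low value. They report only what shows in the picture. A call takes as long as a camera call.
- robot.boxes_of(picture, label): "centre" ([column, row] in pixels, amid what is visible of it).
- robot.pinpoint(picture, label): "centre" ([column, row] in pixels: a listed point, or the origin of a listed thing).
The state is a dict: "clock": time; "joints": joint angles; "joint_vel": joint speeds; "effort": joint torques, N m; "position": TCP position; "ee_rot": TCP orientation; "contact_force": force on the tool from outside, world axes, zero at the start; "ft_torque": the same for the moment, N m; "opening": finger opening in m; "grip_force": force on a finger pad.
Only numpy, scipy, OpenCV 4.12 (cv2) and the standard library are available. Lean on these libraries where they do the work, as an engineer would, in place of code of your own. Each camera call takes 0.05 s, during which the arm holds its last target. There are 200 camera calls.

## Working session

There is one attempt and no reset: what is moved stays moved. The work goes in short steps, Python scripts to look and compute and a tool call to move; the robot and the scene stay as the last step left them, time stands still between calls to the robot, and variables do not carry over. Pictures are saved under pics/ and viewed, at most 10 in all, crops included, and the job is handed in when it is done.

Besides the shell and the picture viewer there is one more tool, called after "Request:" as a command line: name --pt "numbers of a row" for each row, then --argument value for the rest. arm_command: Moves the arm, as the interface text tells. Its arguments: {"type":"object","properties":{"increments":{"type":"array"},"squeeze":{"type":"number"}},"required":["increments"]}

```bash
mkdir -p pics; cat > h.py <<'E'
import numpy as np, cv2
from rig import robot
from scipy.spatial.transform import Rotation as R
def ray(f,px):
    K=np.array(f["K"]);k1=f["k1"];V=np.array(f["view"])
    d=np.array([(px[0]-K[0,2])/K[0,0],(px[1]-K[1,2])/K[1,1]]);u=d.copy()
    for _ in range(20): u=d/(1+k1*(u@u))
    r=V[:3,:3].T@np.array([u[0],-u[1],-1]); o=-V[:3,:3].T@V[:3,3]
    return o,r/np.linalg.norm(r)
def atz(f,px,z):
    o,r=ray(f,px); return o+r*(z-o[2])/r[2]
def proj(f,P):
    V=np.array(f["view"]);K=np.array(f["K"]);c=V[:3,:3]@np.array(P)+V[:3,3]
    u=np.array([c[0],-c[1]])/-c[2];u=u*(1+f["k1"]*(u@u));return K[:2,:2]@u+K[:2,2]
def save(f,n): cv2.imwrite("pics/"+n+".png",cv2.cvtColor(f["image"],cv2.COLOR_RGB2BGR))
E
cat > a.py <<'E'
from h import *
Z=dict(window=.094,hub_knob=.122,latch_hinge=.102,latch_knob=.15,jar=.055,tester=0,wheel=.08,driver=.01,meter=0)
fs={}
for n in ["scene","top"]:
    f=robot.grab_frame(n);save(f,n+"0");fs[n]=f
    for l,z in Z.items():
        for d in robot.pinpoint(f,l)[:1]: print(n,l,round(d["p"],2),np.round(d["centre"]),np.round(atz(f,d["centre"],z),3))
i=np.hstack([cv2.imread("pics/scene0.png"),cv2.imread("pics/top0.png")]);cv2.imwrite("pics/both0.png",cv2.resize(i,(800,300)))
print(robot.read_state())
E
python3 a.py
```

```text
scene window 0.97 [268. 228.] [ 0.65  -0.043  0.094]
scene hub_knob 0.84 [260. 205.] [ 0.603 -0.023  0.122]
scene latch_hinge 0.6 [300. 197.] [0.636 0.08  0.102]
scene latch_knob 0.74 [343. 212.] [0.764 0.072 0.15 ]
scene jar 0.66 [199. 215.] [ 0.476 -0.112  0.055]
scene tester 0.68 [258. 239.] [ 0.599 -0.027  0.   ]
scene wheel 0.78 [258. 216.] [ 0.598 -0.022  0.08 ]
scene driver 0.56 [156. 271.] [ 0.511 -0.269  0.01 ]
scene meter 0.85 [340. 210.] [0.682 0.204 0.   ]
top window 0.82 [284. 154.] [ 0.635 -0.03   0.094]
top hub_knob 0.72 [285. 167.] [ 0.597 -0.03   0.122]
top latch_hinge 0.59 [235. 156.] [0.627 0.079 0.102]
top latch_knob 0.57 [218. 148.] [0.631 0.113 0.15 ]
top jar 0.63 [317. 226.] [ 0.476 -0.107  0.055]
top tester 0.68 [279. 184.] [ 0.586 -0.026  0.   ]
top wheel 0.72 [186. 148.] [0.656 0.193 0.08 ]
top driver 0.83 [376. 214.] [ 0.51  -0.261  0.01 ]
top meter 0.91 [187. 146.] [0.686 0.203 0.   ]
{'clock': 1.0, 'joints': array([ 1.21187267e+00,  3.58782331e-01,  1.51037242e+00, -2.90762724e-05,
        1.27250811e+00, -1.15143599e-01]), 'joint_vel': array([-0.00084656, -0.00130499,  0.00063062, -0.00104472,  0.00018629,
       -0.00140255]), 'effort': array([ 4.52817749e-04, -5.27599990e+01, -2.79055291e+01, -1.75675646e-04,
        1.77516311e-03,  2.27908606e-05]), 'position': array([0.14486035, 0.58222995, 0.20078783]), 'ee_rot': array([ 1.21584188e-01,  9.92581122e-01, -3.73842635e-05,  5.26461949e-06]), 'contact_force': array([ 0.21333376, -0.78784647,  0.50111254]), 'ft_torque': array([-0.02722459, -0.01897569, -0.00205178]), 'grip_force': 0.0, 'opening': 0.08506264115608023}
```

```bash
python3 - <<'E'
import cv2,numpy as np
a=cv2.imread("pics/scene0.png")[140:300,130:400];b=cv2.imread("pics/top0.png")[90:270,150:400]
a=cv2.resize(a,(800,int(160*800/270)))[:, :]
b=cv2.resize(b,(800,576))
cv2.imwrite("pics/sa.png",a);cv2.imwrite("pics/tb.png",b)
E
```

```text
(no output)
```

View pics/sa.png

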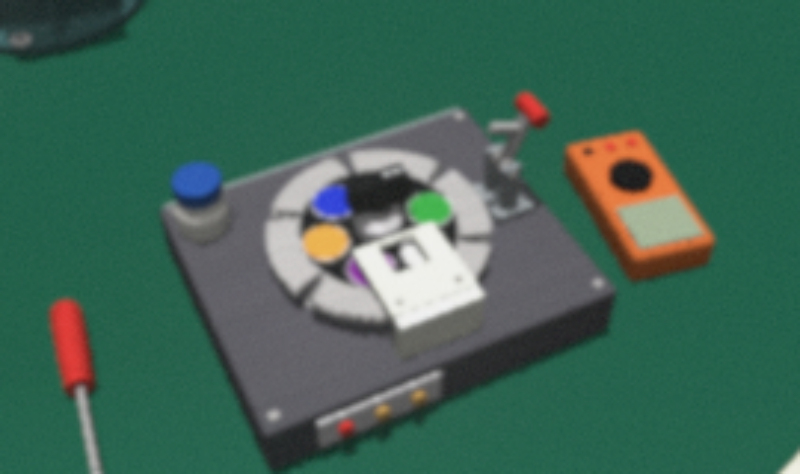

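View pics/tb.png

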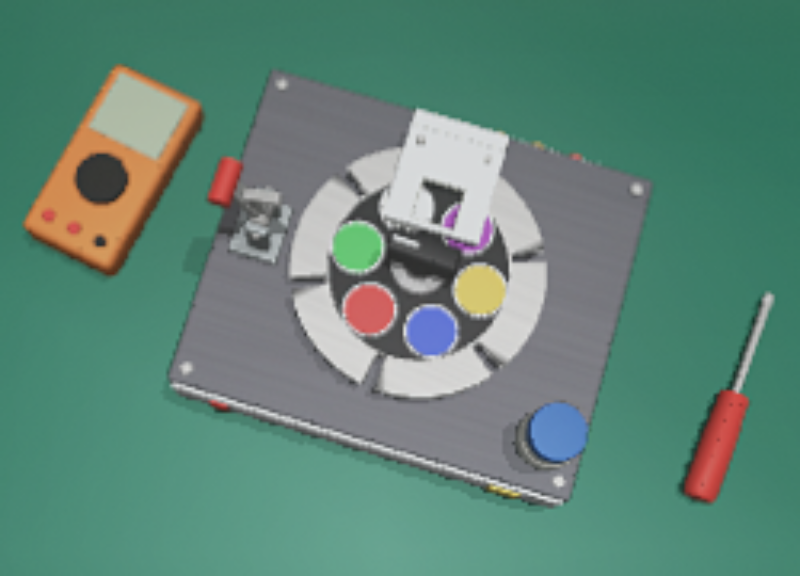

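The scene view shows the tester with its bridge at about (425,290) in the crop. In the top crop green is at (358,246), amber at (480,290), the latch is folded back with its red handle at (225,180), and the jar is at (555,432), clear of the hub. I'll work out the tester pose and wheel angle next.

```bash
python3 - <<'E'
from h import *
f=robot.grab_frame("top")
c=lambda p:np.array(p)/3.2+[150,90]
P=[atz(f,c(p),.056)[:2] for p in [(282,85),(637,188),(558,481),(185,367)]]
print("screws",np.round(P,4),"mean",np.mean(P,0))
ex=(P[0]+P[1]-P[2]-P[3]);ey=(P[0]+P[3]-P[1]-P[2]);print("yaw",np.arctan2(ex[1],ex[0]),np.arctan2(-ey[0],ey[1]))
Q={}
for n,p in dict(green=(358,246),amber=(480,290),red=(369,308),blue=(431,330)).items(): Q[n]=atz(f,c(p),.08)[:2]
m=(Q["green"]+Q["amber"])/2;d=Q["green"]-Q["amber"];print("axis",m,np.linalg.norm(d),"ang",np.arctan2(d[1],d[0]))
E
```

```text
screws [[ 0.7412  0.0736]
 [ 0.6609 -0.1905]
 [ 0.4442 -0.1227]
 [ 0.5269  0.1419]] mean [ 0.59329873 -0.02442724]
yaw -0.3059475895286315 -0.29902358908923343
axis [ 0.59341409 -0.02465352] 0.0917787138448109 ang 1.2128188366630122
```

Request:
arm_command --pt "18.7 -25.3 3 0 0 -0.07 85" --pt "18.7 -25.3 3 0 0 -0.07 85" --pt "18.7 -25.3 3 0 0 -0.07 85" --pt "18.7 -25.3 3 0 0 -0.07 85" --pt "18.7 -25.3 3 0 0 -0.07 85" --pt "18.7 -25.3 3 0 0 -0.07 85" --pt "18.7 -25.3 3 0 0 -0.07 85" --pt "18.7 -25.3 3 0 0 -0.07 85"

```text
clock: 1.72
position: [0.2951, 0.3786, 0.2251]
ee_rot: [0.393, 0.92, 0.0, 0.0]
contact_force: [-0.4, -0.2, -1.0]
opening: 0.0852
grip_force: 0.0
```

Request:
arm_command --pt "18.7 -25.3 0 0 0 -0.07 85" --pt "18.7 -25.3 0 0 0 -0.07 85" --pt "18.7 -25.3 0 0 0 -0.07 85" --pt "18.7 -25.3 0 0 0 -0.07 85" --pt "18.7 -25.3 0 0 0 -0.07 85" --pt "18.7 -25.3 0 0 0 -0.07 85" --pt "18.7 -25.3 0 0 0 -0.07 85" --pt "18.7 -25.3 0 0 0 -0.07 85"

```text
clock: 2.38
position: [0.4448, 0.176, 0.225]
ee_rot: [0.632, 0.775, 0.0, 0.0]
contact_force: [-0.0, 0.4, 0.2]
opening: 0.085
grip_force: 0.0
```

Request:
arm_command --pt "18.7 -25.3 0 0 0 -0.07 85" --pt "18.7 -25.3 0 0 0 -0.07 85" --pt "18.7 -25.3 0 0 0 -0.07 85" --pt "18.7 -25.3 0 0 0 -0.07 85" --pt "18.7 -25.3 0 0 0 -0.07 85" --pt "18.7 -25.3 0 0 0 -0.07 85" --pt "18.7 -25.3 0 0 0 -0.07 85" --pt "18.7 -25.3 0 0 0 -0.07 85"

```text
clock: 3.05
position: [0.5944, -0.0264, 0.2248]
ee_rot: [0.821, 0.57, 0.0, -0.0]
contact_force: [0.3, 0.4, -0.6]
opening: 0.0854
grip_force: 0.0
```

```bash
python3 - <<'E'
from h import *
f=robot.grab_frame("wrist");save(f,"w1")
for l,z in dict(hub_knob=.122,window=.094,wheel=.08,latch_hinge=.102).items():
    for d in robot.pinpoint(f,l)[:1]: print(l,round(d["p"],2),np.round(d["centre"]),np.round(atz(f,d["centre"],z),4))
s=robot.read_state();print(s["clock"],s["position"],s["ee_rot"])
y=R.from_quat(s["ee_rot"]).as_matrix();print(y, np.arctan2(y[1,1],y[0,1]))
E
```

```text
hub_knob 0.59 [251. 174.] [ 0.5934 -0.0229  0.122 ]
window 0.65 [300. 165.] [ 0.6387 -0.038   0.094 ]
wheel 0.59 [250. 163.] [ 0.5929 -0.0213  0.08  ]
latch_hinge 0.62 [243.  36.] [0.6266 0.0871 0.102 ]
3.3 [ 0.59304743 -0.02472369  0.22444138] [ 8.20215478e-01  5.72054295e-01 -2.96743396e-04 -6.05007434e-04]
[[ 3.45507591e-01  9.38415214e-01 -1.17898125e-03]
 [ 9.38415932e-01 -3.45507035e-01  6.52966255e-04]
 [ 2.05407150e-04 -1.33197959e-03 -9.99999092e-01]] -0.3527793677538099
```

View pics/w1.png

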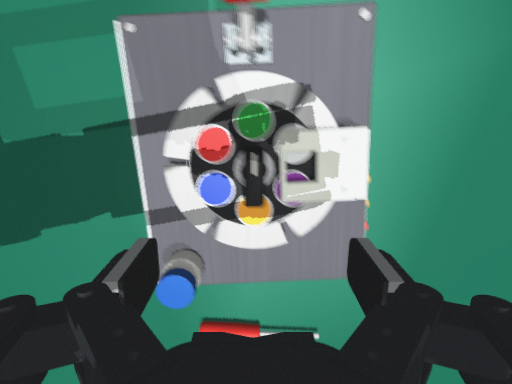

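The wrist picture shows the hub bar at (252,175), vertical and aligned for the fingers, with the bridge to its right. I'll descend and grip.

Request:
arm_command --pt "0 0.5 -30 0 0 0 60" --pt "0 0 -30 0 0 0 60" --pt "0 0 -30 0 0 0 50" --pt "0 0 -20 0 0 0 40" --pt "0 0 -8 0 0 0 30" --pt "0 0 0 0 0 0 10" --pt "0 0 0 0 0 0 10" --pt "0 0 0 0 0 0 10" --squeeze 40

```text
clock: 3.97
position: [0.5944, -0.024, 0.1083]
ee_rot: [0.82, 0.572, 0.001, 0.001]
contact_force: [-1.1, -0.2, -0.4]
opening: 0.01
grip_force: 0.0
```

Request:
arm_command --pt "0 0 0 0 0 0 10" --pt "0 0 0 0 0 0 10" --pt "0 0 0 0 0 0 10"

```text
clock: 4.22
position: [0.5939, -0.0244, 0.1077]
ee_rot: [0.82, 0.572, 0.0, 0.0]
contact_force: [-0.0, 1.2, 0.0]
opening: 0.0098
grip_force: 0.0
```

```bash
python3 - <<'E'
from h import *
f=robot.grab_frame("wrist");g=robot.grab_frame("scene")
a=f["image"];b=cv2.resize(g["image"][150:270,180:340],(512,384))
cv2.imwrite("pics/w2.png",cv2.cvtColor(cv2.resize(np.hstack([a,b]),(800,300)),cv2.COLOR_RGB2BGR));print(robot.read_state()["opening"])
E
```

```text
0.009756405805315083
```

View pics/w2.png

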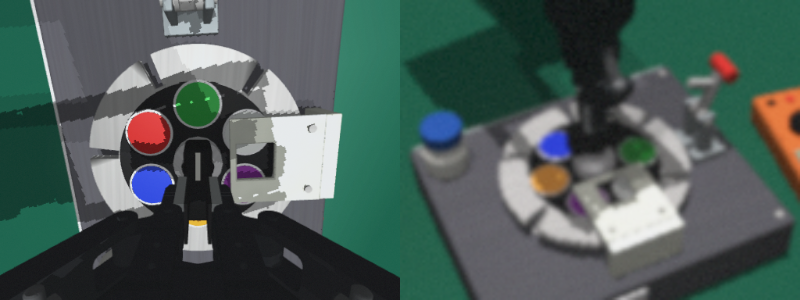

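```bash
python3 - <<'E'
from h import *
f=robot.grab_frame("wrist");s=robot.read_state();T=s["position"];M=R.from_quat(s["ee_rot"]).as_matrix()
V=np.array(f["view"]);print("cam",-V[:3,:3].T@V[:3,3], "look",-V[2,:3])
k=800/1024
for n,p in dict(tcp=T,padL=T+M@[0,.005,-.019],padR=T+M@[0,-.005,-.019],tipL=T+M@[0,.005,0]).items(): print(n,np.round(proj(f,p)*k))
for z in (.108,.136):
  for d in (-25,0,25):print("bar",z,d,np.round(proj(f,[.5935+d/1000*np.cos(1.213),-.0247+d/1000*np.sin(1.213),z])*k))
for d in (46,-46): print(np.round(proj(f,[.5935+d/1000*np.cos(1.213),-.0247+d/1000*np.sin(1.213),.08])*k))
E
```

```text
cam [0.61626251 0.03930628 0.28077307] look [-0.09302267 -0.2532273  -0.96292405]
tcp [199. 171.]
padL [206. 181.]
padR [191. 181.]
tipL [205. 171.]
bar 0.108 -25 [198. 202.]
bar 0.108 0 [198. 172.]
bar 0.108 25 [199. 139.]
bar 0.136 -25 [198. 223.]
bar 0.136 0 [199. 188.]
bar 0.136 25 [199. 150.]
[199. 105.]
[198. 208.]
```

Request:
arm_command --pt "0 0 0 0 0 0 4" --pt "0 0 0 0 0 0 0" --pt "0 0 0 0 0 0 0" --pt "0 0 0 0 0 0 0" --squeeze 40

```text
clock: 4.7
position: [0.5936, -0.0245, 0.1067]
ee_rot: [0.82, 0.572, -0.0, -0.0]
contact_force: [0.7, 0.3, -0.0]
opening: -0.0002
grip_force: 0.0
```

```bash
python3 - <<'E'
from h import *
f=robot.grab_frame("wrist")
a=f["image"][130:384,130:390]
cv2.imwrite("pics/w3.png",cv2.cvtColor(cv2.convertScaleAbs(cv2.resize(a,(600,586)),alpha=2.2),cv2.COLOR_RGB2BGR));s=robot.read_state();print(s)
E
```

```text
{'clock': 4.75, 'joints': array([-1.57511482e-01,  4.47633794e-01,  1.62663213e+00,  1.61973235e-05,
        1.06758958e+00,  1.95543016e-01]), 'joint_vel': array([-0.00049043, -0.000863  ,  0.0001866 , -0.00115703,  0.00021681,
       -0.00121873]), 'effort': array([-3.94908320e-04, -5.44816911e+01, -2.38232446e+01,  5.23032702e-05,
        3.65760716e-03,  1.45929306e-05]), 'position': array([ 0.59356613, -0.024505  ,  0.10671521]), 'ee_rot': array([ 8.20296539e-01,  5.71938433e-01, -8.97630037e-05, -9.62598006e-05]), 'contact_force': array([ 0.07806033,  0.66170759, -0.1263828 ]), 'ft_torque': array([0.00408011, 0.00672994, 0.0125531 ]), 'grip_force': 0.0, 'opening': 0.00016909509299933186}
```

View pics/w3.png

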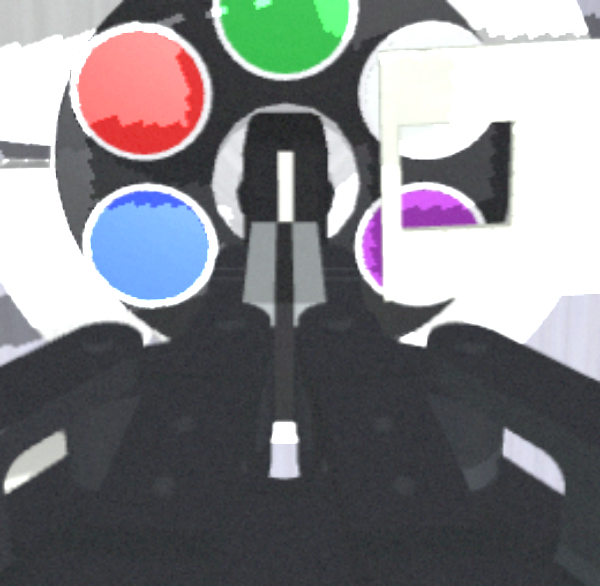

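The picture shows the shut fingers overlapping the bar, with tip edges near crop row 222, and no grip force. That doesn't fit the geometry. I'll raise the tool to see where the tips really are relative to the TCP.

Request:
arm_command --pt "0 0 30 0 0 0 0" --pt "0 0 30 0 0 0 0" --pt "0 0 0 0 0 0 0"

```text
clock: 5.0
position: [0.5975, -0.025, 0.1722]
ee_rot: [0.82, 0.572, 0.003, 0.003]
contact_force: [0.7, -0.5, 1.5]
opening: 0.0002
grip_force: 0.0
```

```bash
python3 - <<'E'
from h import *
f=robot.grab_frame("wrist");g=robot.grab_frame("scene");s=robot.read_state();T=s["position"];M=R.from_quat(s["ee_rot"]).as_matrix()
def dot(f,p,c):
    q=np.round(proj(f,p)).astype(int);f["image"][q[1],q[0]]=c;return q
print(dot(f,T,(255,255,0)),dot(g,T,(255,255,0)))
dot(f,T+M@[.011,0,0],(255,0,255));dot(f,T+M@[-.011,0,0],(255,0,255))
dot(g,[.5935,-.0247,.136],(0,255,255))
a=cv2.convertScaleAbs(cv2.resize(f["image"][130:384,130:390],(400,390)),alpha=2)
u,v=np.round(proj(g,T)).astype(int);b=cv2.convertScaleAbs(cv2.resize(g["image"][v-50:v+48,u-50:u+50],(400,390),interpolation=0),alpha=2)
cv2.imwrite("pics/w4.png",cv2.cvtColor(np.hstack([a,b]),cv2.COLOR_RGB2BGR));print(T,s["opening"])
E
```

```text
[250 217] [256 189]
[ 0.59483984 -0.02463989  0.16816379] 6.944433145529829e-05
```

View pics/w4.png

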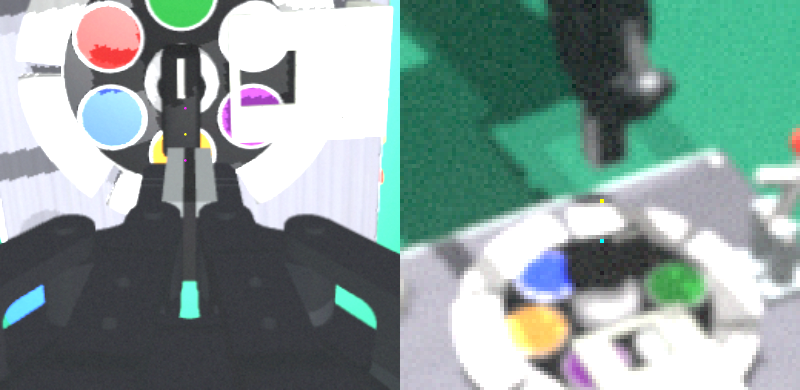

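The scene view shows the real fingertips about 30 mm above the reported TCP (tip at crop (600,163), TCP dot at (601,200)). The fingers therefore shut just above the bar, and I'll aim about 30 mm lower.

Request:
arm_command --pt "-0.5 0 0 0 0 0 50" --pt "0 0 0 0 0 0 50" --pt "0 0 0 0 0 0 50" --pt "0 0 0 0 0 0 50" --pt "0 0 -20 0 0 0 50" --pt "0 0 -20 0 0 0 50" --pt "0 0 -20 0 0 0 50" --pt "0 0 -10 0 0 0 50"

```text
clock: 5.77
position: [0.5913, -0.0242, 0.0941]
ee_rot: [0.82, 0.572, -0.001, -0.001]
contact_force: [-0.9, 0.1, 0.3]
opening: 0.0499
grip_force: 0.0
```

Request:
arm_command --pt "0 0 -6 0 0 0 50" --pt "0 0 -6 0 0 0 50" --pt "0 0 -4 0 0 0 50" --pt "0 0 0 0 0 0 50"

```text
clock: 6.1
position: [0.5932, -0.0245, 0.0805]
ee_rot: [0.82, 0.572, -0.0, -0.0]
contact_force: [-0.7, -0.5, 0.2]
opening: 0.0501
grip_force: 0.0
```

Request:
arm_command --pt "0 0 0 0 0 0 30" --pt "0 0 0 0 0 0 20" --pt "0 0 0 0 0 0 10" --pt "0 0 0 0 0 0 10" --pt "0 0 0 0 0 0 10" --pt "0 0 0 0 0 0 10" --squeeze 40

```text
clock: 6.6
position: [0.594, -0.0246, 0.0817]
ee_rot: [0.82, 0.572, 0.001, 0.001]
contact_force: [-0.4, -0.9, 6.0]
opening: 0.017
grip_force: 41.4
```

Gripped at 17 mm. Now I'll turn the wheel by about -1.51 rad.

Request:
arm_command --pt "0 0 0 0 0 -0.05 10" --pt "0 0 0 0 0 -0.1 10" --pt "0 0 0 0 0 -0.1 10" --pt "0 0 0 0 0 -0.1 10" --pt "0 0 0 0 0 -0.1 10" --pt "0 0 0 0 0 -0.1 10" --pt "0 0 0 0 0 -0.1 10" --pt "0 0 0 0 0 -0.1 10"

```text
clock: 7.27
position: [0.5932, -0.024, 0.0817]
ee_rot: [0.973, 0.229, 0.0, -0.0]
contact_force: [-1.4, 2.3, 7.4]
opening: 0.0172
grip_force: 41.9
```

Request:
arm_command --pt "0 0 0 0 0 -0.1 10" --pt "0 0 0 0 0 -0.1 10" --pt "0 0 0 0 0 -0.1 10" --pt "0 0 0 0 0 -0.1 10" --pt "0 0 0 0 0 -0.1 10" --pt "0 0 0 0 0 -0.1 10" --pt "0 0 0 0 0 -0.1 10" --pt "0 0 0 0 0 -0.06 10"

```text
clock: 7.93
position: [0.5931, -0.0229, 0.0817]
ee_rot: [0.989, -0.148, 0.0, -0.001]
contact_force: [-1.7, 6.1, 8.5]
opening: 0.0174
grip_force: 41.9
```

Request:
arm_command --pt "0 0 0 0 0 0 10" --pt "0 0 0 0 0 0 10" --pt "0 0 0 0 0 0 10"

```text
clock: 8.18
position: [0.5931, -0.0229, 0.0817]
ee_rot: [0.989, -0.146, 0.0, -0.001]
contact_force: [-1.8, 5.5, 8.6]
opening: 0.0171
grip_force: 41.9
```

```bash
python3 - <<'E'
from h import *
s=robot.read_state();y=R.from_quat(s["ee_rot"]).as_matrix();print(s["clock"],s["position"],s["contact_force"],s["ft_torque"],np.arctan2(y[1,1],y[0,1]),"want",-.302-np.pi/2, s["grip_force"],s["opening"],s["joints"])
f=robot.grab_frame("wrist");save(f,"w5")
E
```

```text
8.1833 [ 0.5931178  -0.0229354   0.08168441] [-1.80390556  5.54089494  8.58108595] [ 0.7141162   0.31566559 -0.06063792] -1.8635232638087944 want -1.8727963267948966 41.901057958602905 0.017101506788281793 [-0.15655578  0.47715531  1.65064173  0.00269487  1.01368652  1.7055425 ]
```

View pics/w5.png

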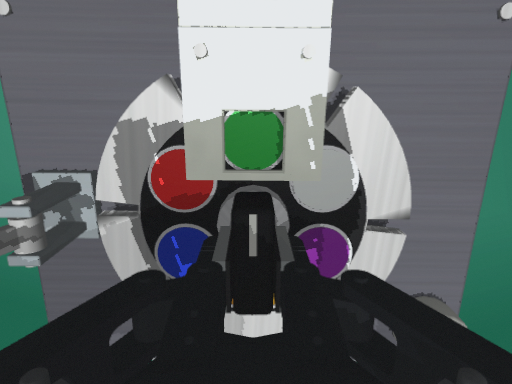

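Green is squarely in the window at (253,139), and the latch-side notch is at about (118,211) in the picture.

```bash
python3 - <<'E'
from h import *
f=robot.grab_frame("wrist");A=np.array([.5935,-.0247])
g=cv2.cvtColor(f["image"],cv2.COLOR_RGB2GRAY)
for c in range(100,142,6): print(c, [int(v) for v in g[196:226,c]])
for p in [(105,211),(130,211),(375,231),(400,232),(254,139)]:
    q=atz(f,p,.08)[:2]-A; print(p,np.linalg.norm(q),np.arctan2(q[1],q[0])+.302)
E
```

```text
100 [198, 197, 198, 197, 137, 70, 60, 60, 60, 60, 67, 61, 58, 58, 59, 59, 59, 85, 97, 77, 84, 93, 102, 110, 119, 128, 137, 144, 153, 162]
106 [195, 196, 195, 195, 195, 131, 103, 99, 99, 102, 101, 99, 97, 98, 105, 105, 97, 89, 90, 75, 94, 108, 116, 124, 132, 140, 149, 158, 163, 170]
112 [201, 201, 201, 200, 200, 192, 111, 99, 99, 102, 88, 86, 84, 85, 139, 158, 140, 101, 77, 71, 104, 126, 136, 144, 153, 162, 154, 156, 163, 170]
118 [200, 200, 200, 199, 200, 200, 153, 73, 56, 59, 50, 47, 48, 47, 72, 104, 94, 83, 74, 78, 118, 143, 155, 163, 173, 179, 189, 187, 177, 173]
124 [116, 118, 172, 173, 199, 200, 200, 109, 65, 58, 50, 48, 47, 49, 77, 112, 88, 74, 71, 73, 129, 161, 171, 180, 189, 188, 176, 172, 172, 173]
130 [119, 119, 119, 119, 119, 119, 119, 119, 68, 64, 59, 49, 49, 48, 63, 116, 87, 75, 75, 75, 94, 110, 115, 118, 148, 154, 173, 177, 178, 177]
136 [115, 116, 116, 114, 114, 116, 115, 115, 102, 55, 49, 50, 48, 47, 61, 97, 76, 71, 75, 80, 96, 113, 92, 89, 89, 89, 89, 89, 88, 88]
(105, 211) 0.08670401760003735 1.542095575762562
(130, 211) 0.07233011228833776 1.5347961766051506
(375, 231) 0.07192168768895905 -1.6890696783866466
(400, 232) 0.08653182655830789 -1.6740569113069779
(254, 139) 0.04510048277699276 0.01314382120156743
```

Request:
arm_command --pt "0 0 0 0 0 0 45" --pt "0 0 0 0 0 0 45" --pt "0 0 0 0 0 0 45" --pt "0 0 10 0 0 0 45" --pt "0 0 25 0 0 0 45" --pt "0 0 30 0 0 0 45" --pt "0 0 30 0 0 0 45" --pt "0 0 0 0 0 0.1 50"

```text
clock: 8.95
position: [0.5973, -0.0253, 0.1826]
ee_rot: [0.995, -0.096, 0.005, 0.0]
contact_force: [0.9, -1.3, -0.0]
opening: 0.0502
grip_force: 0.0
```

Request:
arm_command --pt "0 0 0 0 0 0.12 55" --pt "0 0 0 0 0 0.12 55" --pt "0 0 0 0 0 0.12 55" --pt "0 0 0 0 0 0.12 55" --pt "0 0 0 0 0 0.12 55" --pt "0 0 0 0 0 0.12 55" --pt "0 0 0 0 0 0.12 55" --pt "0 0 0 0 0 0.12 55"

```text
clock: 9.62
position: [0.5931, -0.0247, 0.1764]
ee_rot: [0.926, 0.377, 0.0, 0.0]
contact_force: [0.1, 0.1, -0.2]
opening: 0.0554
grip_force: 0.0
```

Request:
arm_command --pt "0 0 0 0 0 0.12 55" --pt "0 0 0 0 0 0.12 55" --pt "0 0 0 0 0 0.12 55" --pt "0 0 0 0 0 0.12 55" --pt "10 30 0 0 0 0 55" --pt "10 30 0 0 0 0 55" --pt "0 0 0 0 0 0 55" --pt "0 0 0 0 0 0 55"

```text
clock: 10.28
position: [0.6135, 0.0366, 0.1762]
ee_rot: [0.811, 0.585, 0.0, 0.0]
contact_force: [-0.3, -0.8, -0.6]
opening: 0.0546
grip_force: 0.0
```

```bash
python3 - <<'E'
from h import *
f=robot.grab_frame("wrist");save(f,"w6");g=robot.grab_frame("top")
for n,f in (("w",f),("t",g)):
  for l,z in dict(latch_knob=.1496,latch_hinge=.102,hub_knob=.122,window=.094).items():
    for d in robot.pinpoint(f,l)[:1]: print(n,l,round(d["p"],2),np.round(d["centre"]),np.round(atz(f,d["centre"],z),4),robot.boxes_of(f,l)[:1] if l=="latch_knob" else "")
s=robot.read_state();y=R.from_quat(s["ee_rot"]).as_matrix();print(s["clock"],s["position"],s["contact_force"],np.arctan2(y[1,1],y[0,1]))
E
```

```text
w latch_knob 0.96 [251.  86.] [0.6353 0.1083 0.1496] [{'centre': [251.3, 93.8], 'p': 0.85}]
w latch_hinge 0.64 [248. 116.] [0.6269 0.0897 0.102 ] 
w hub_knob 0.87 [255. 266.] [ 0.5949 -0.0213  0.122 ] 
w window 0.72 [305. 254.] [ 0.636  -0.0389  0.094 ] 
t latch_knob 0.63 [217. 147.] [0.6345 0.1153 0.1496] [{'centre': [219.9, 153.0], 'p': 0.68}]
t latch_hinge 0.86 [234. 157.] [0.6268 0.0801 0.102 ] 
t hub_knob 0.64 [281. 168.] [ 0.5949 -0.0222  0.122 ] 
t window 0.77 [285. 154.] [ 0.6359 -0.0329  0.094 ] 
10.8833 [0.6130747  0.03523842 0.17575784] [0.13858123 0.2707672  0.09246503] -0.3233833464682851
```

View pics/w6.png

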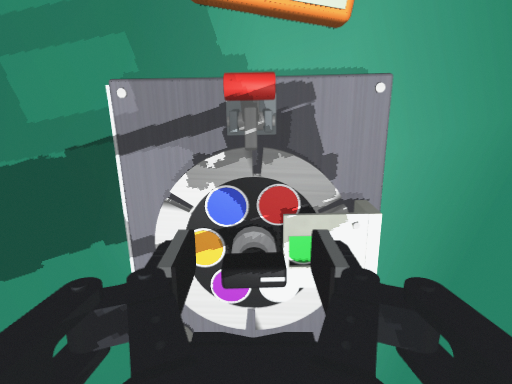

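The wrist view shows the red roller level at (250,86), directly ahead. The computed pose (0.635, 0.108) agrees with the geometry, so I'll go over it and descend.

Request:
arm_command --pt "7 24 0 0 0 0.02 55" --pt "8 25 0 0 0 0 55" --pt "7 24 0 0 0 0 55" --pt "0 0 -20 0 0 0 55" --pt "0 0 -20 0 0 0 55" --pt "0 0 -20 0 0 0 55" --pt "0 0 -10 0 0 0 55" --pt "0 0 0 0 0 0 55"

```text
clock: 11.55
position: [0.6329, 0.1084, 0.1031]
ee_rot: [0.806, 0.592, -0.002, -0.001]
contact_force: [-1.0, -0.2, -1.0]
opening: 0.0546
grip_force: 0.0
```

Request:
arm_command --pt "0 0 0 0 0 0 45" --pt "0 0 0 0 0 0 36" --pt "0 0 0 0 0 0 28" --pt "0 0 0 0 0 0 24" --pt "0 0 0 0 0 0 24" --pt "0 0 0 0 0 0 24" --squeeze 20

```text
clock: 12.05
position: [0.6355, 0.1087, 0.1074]
ee_rot: [0.806, 0.592, 0.001, 0.0]
contact_force: [-3.3, 1.4, 7.6]
opening: 0.0296
grip_force: 20.7
```

```bash
python3 - <<'E'
from h import *
f=robot.grab_frame("wrist");g=robot.grab_frame("scene");s=robot.read_state();print(s)
q=np.round(proj(g,[.635,.108,.15])).astype(int);b=cv2.resize(g["image"][q[1]-50:q[1]+50,q[0]-65:q[0]+65],(390,300))
cv2.imwrite("pics/w7.png",cv2.cvtColor(cv2.convertScaleAbs(np.hstack([cv2.resize(f["image"],(400,300)),b]),alpha=1.6),cv2.COLOR_RGB2BGR))
E
```

```text
{'clock': 12.15, 'joints': array([6.21619470e-02, 5.10292869e-01, 1.50924289e+00, 4.11185271e-04,
       1.12072939e+00, 3.65039399e-01]), 'joint_vel': array([-1.91629827e-04, -1.06468648e-03,  6.27661130e-04,  2.27034993e-04,
        5.55068665e-04, -8.13393191e-05]), 'effort': array([-1.06875110e+00, -5.58571136e+01, -2.49297130e+01, -3.69217079e-01,
       -1.14519205e+00,  4.52028250e-02]), 'position': array([0.63548458, 0.10873682, 0.10734682]), 'ee_rot': array([8.05741209e-01, 5.92267363e-01, 6.58379194e-04, 2.03464873e-04]), 'contact_force': array([-3.01492619,  0.64313089,  6.62203328]), 'ft_torque': array([0.18766418, 0.49399739, 0.03532491]), 'grip_force': 20.699654817581177, 'opening': 0.02940521278602401}
```

View pics/w7.png

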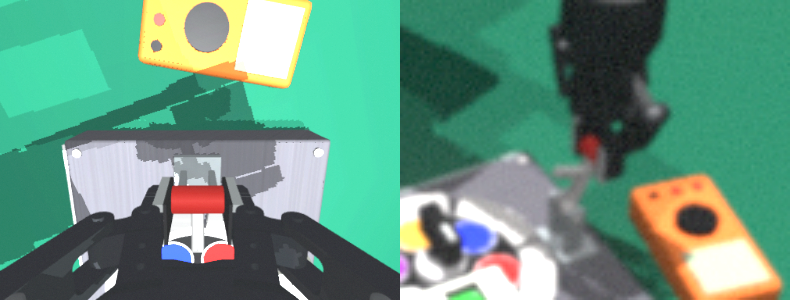

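The roller is pinched at 29.4 mm and the latch is still folded back. Next I'll compute the arc in move units.

```bash
python3 - <<'E'
import numpy as np
ey=np.array([.2975,.9547]);r=53.15
ph=np.r_[np.linspace(2.035,.38,24)]
u=-r*np.cos(ph);z=r*np.sin(ph)
acc=np.zeros(3);out=[]
for i in range(1,24):
    t=np.r_[ey*(u[i]-u[0]),z[i]-z[0]];d=np.round(t-acc,1);acc+=d;out.append(d.tolist()+[0,0,0,24])
for i in range(0,23,8):print(out[i:i+8])
print(acc)
for q in (.38,.34,.32,.30,.285): print(q-.0753, 102+r*np.sin(q))
E
```

```text
[[-1.0, -3.3, 1.6, 0, 0, 0, 24], [-1.1, -3.4, 1.3, 0, 0, 0, 24], [-1.1, -3.5, 1.1, 0, 0, 0, 24], [-1.1, -3.6, 0.8, 0, 0, 0, 24], [-1.1, -3.6, 0.5, 0, 0, 0, 24], [-1.2, -3.7, 0.3, 0, 0, 0, 24], [-1.1, -3.6, -0.0, 0, 0, 0, 24], [-1.1, -3.7, -0.3, 0, 0, 0, 24]]
[[-1.2, -3.6, -0.6, 0, 0, 0, 24], [-1.1, -3.5, -0.8, 0, 0, 0, 24], [-1.1, -3.5, -1.1, 0, 0, 0, 24], [-1.0, -3.4, -1.4, 0, 0, 0, 24], [-1.1, -3.4, -1.6, 0, 0, 0, 24], [-1.0, -3.1, -1.8, 0, 0, 0, 24], [-0.9, -3.1, -2.1, 0, 0, 0, 24], [-0.9, -2.9, -2.3, 0, 0, 0, 24]]
[[-0.9, -2.7, -2.6, 0, 0, 0, 24], [-0.8, -2.6, -2.7, 0, 0, 0, 24], [-0.7, -2.4, -2.9, 0, 0, 0, 24], [-0.7, -2.1, -3.1, 0, 0, 0, 24], [-0.6, -2.0, -3.2, 0, 0, 0, 24], [-0.5, -1.7, -3.4, 0, 0, 0, 24], [-0.5, -1.4, -3.5, 0, 0, 0, 24]]
[-21.8 -69.8 -27.8]
0.30469999999999997 121.71442294930003
0.26470000000000005 119.72483894728428
0.2447 118.71921269674667
0.22469999999999998 117.7068989840502
0.20969999999999997 116.94351853634488
```

Request:
arm_command --pt "-1.0 -3.3 1.6 0 0 0 24" --pt "-1.1 -3.4 1.3 0 0 0 24" --pt "-1.1 -3.5 1.1 0 0 0 24" --pt "-1.1 -3.6 0.8 0 0 0 24" --pt "-1.1 -3.6 0.5 0 0 0 24" --pt "-1.2 -3.7 0.3 0 0 0 24" --pt "-1.1 -3.6 0 0 0 0 24" --pt "-1.1 -3.7 -0.3 0 0 0 24"

```text
clock: 12.82
position: [0.6263, 0.0795, 0.1112]
ee_rot: [0.806, 0.592, -0.0, 0.0]
contact_force: [-0.4, 2.5, 4.5]
opening: 0.0296
grip_force: 21.1
```

Request:
arm_command --pt "-1.2 -3.6 -0.6 0 0 0 24" --pt "-1.1 -3.5 -0.8 0 0 0 24" --pt "-1.1 -3.5 -1.1 0 0 0 24" --pt "-1.0 -3.4 -1.4 0 0 0 24" --pt "-1.1 -3.4 -1.6 0 0 0 24" --pt "-1.0 -3.1 -1.8 0 0 0 24" --pt "-0.9 -3.1 -2.1 0 0 0 24" --pt "-0.9 -2.9 -2.3 0 0 0 24"

```text
clock: 13.48
position: [0.6178, 0.0523, 0.0993]
ee_rot: [0.806, 0.592, -0.001, 0.0]
contact_force: [-1.5, -0.6, 5.6]
opening: 0.0297
grip_force: 21.9
```

Request:
arm_command --pt "-0.9 -2.7 -2.6 0 0 0 24" --pt "-0.8 -2.6 -2.7 0 0 0 24" --pt "-0.7 -2.4 -2.9 0 0 0 24" --pt "-0.7 -2.1 -3.1 0 0 0 24" --pt "-0.6 -2.0 -3.2 0 0 0 24" --pt "-0.5 -1.7 -2.4 0 0 0 24" --pt "0 0 0 0 0 0 24" --pt "0 0 0 0 0 0 24"

```text
clock: 14.15
position: [0.6135, 0.0386, 0.0823]
ee_rot: [0.806, 0.592, -0.001, 0.001]
contact_force: [-1.7, -4.2, 3.5]
opening: 0.0295
grip_force: 23.4
```

```bash
cat > st.py <<'E'
from h import *
s=robot.read_state();y=R.from_quat(s["ee_rot"]).as_matrix()
print(round(s["clock"],2),np.round(s["position"]*1e3,2),"F",np.round(s["contact_force"],2),"T",np.round(s["ft_torque"],3),"yaw",round(np.arctan2(y[1,1],y[0,1]),4),"grip",round(s["grip_force"],1),round(s["opening"]*1e3,2))
E
python3 st.py; python3 - <<'E'
from h import *
f=robot.grab_frame("wrist")
# red blob centre
hsv=cv2.cvtColor(f["image"],cv2.COLOR_RGB2HSV);m=((hsv[...,0]<6)|(hsv[...,0]>174))&(hsv[...,1]>150)&(hsv[...,2]>50)
n,l,st,c=cv2.connectedComponentsWithStats(m.astype(np.uint8));print(sorted([(int(a[4]),a[:4].tolist(),np.round(k).tolist()) for a,k in zip(st[1:],c[1:])])[-3:])
g=robot.grab_frame("scene");
for F in (f,g):print(robot.pinpoint(F,"latch_knob")[:1],proj(F,[.6119,.0344,.1185]))
E
```

```text
14.15 [613.53  38.62  82.27] F [-1.71 -4.21  3.47] T [-0.764  0.285  0.05 ] yaw -0.303 grip 23.4 29.48
[(8, [302, 234, 5, 3], [304.0, 235.0]), (2933, [216, 232, 74, 51], [254.0, 252.0])]
[{'centre': [253.4, 248.7], 'p': 0.95}] [253.94753804 255.92181287]
[{'centre': [287.9, 192.2], 'p': 0.62}] [279.72800024 195.93533774]
```

Request:
arm_command --pt "-0.1 -0.4 -1 0 0 0 24" --pt "-0.1 -0.4 -1 0 0 0 24" --pt "-0.1 -0.3 -1 0 0 0 24" --pt "0 0 0 0 0 0 24"

```text
clock: 14.68
position: [0.6133, 0.0375, 0.0797]
ee_rot: [0.806, 0.592, -0.001, 0.001]
contact_force: [-2.9, -6.7, 6.1]
opening: 0.0297
grip_force: 24.1
```

```bash
python3 st.py
```

```text
14.68 [613.27  37.5   79.73] F [-2.88 -6.73  6.09] T [-0.789  0.361  0.017] yaw -0.3026 grip 24.1 29.68
```

Request:
arm_command --pt "-0.1 -0.3 -1 0 0 0 24" --pt "0 0 0 0 0 0 24" --pt "0 0 0 0 0 0 24"

```text
clock: 14.93
position: [0.6131, 0.0372, 0.0788]
ee_rot: [0.806, 0.593, -0.001, 0.001]
contact_force: [-3.2, -6.8, 6.5]
opening: 0.0296
grip_force: 24.3
```

```bash
python3 st.py
```

```text
14.93 [613.12  37.2   78.81] F [-3.22 -6.76  6.49] T [-0.84   0.45   0.021] yaw -0.3025 grip 24.3 29.61
```

Request:
arm_command --pt "-0.4 -1.2 0 0 0 0 24" --pt "0 0 0 0 0 0 24" --pt "0 0 0 0 0 0 24"

```text
clock: 15.18
position: [0.6131, 0.0371, 0.0786]
ee_rot: [0.806, 0.592, -0.0, 0.0]
contact_force: [-1.5, -3.3, 5.7]
opening: 0.0296
grip_force: 24.1
```

```bash
python3 st.py
```

```text
15.18 [613.11  37.14  78.64] F [-1.48 -3.26  5.67] T [-0.325  0.263  0.008] yaw -0.3029 grip 24.1 29.58
```

Request:
arm_command --pt "-0.1 -0.3 -0.7 0 0 0 24" --pt "0 0 0 0 0 0 24" --pt "0 0 0 0 0 0 24"

```text
clock: 15.43
position: [0.6131, 0.0368, 0.0779]
ee_rot: [0.806, 0.592, -0.0, 0.0]
contact_force: [-0.7, -3.1, 6.0]
opening: 0.0297
grip_force: 24.2
```

```bash
python3 st.py
```

```text
15.43 [613.06  36.84  77.93] F [-0.73 -3.14  5.96] T [-0.394  0.214  0.028] yaw -0.3027 grip 24.2 29.66
```

Request:
arm_command --pt "-0.1 -0.3 -0.7 0 0 0 24" --pt "0 0 0 0 0 0 24" --pt "0 0 0 0 0 0 24"

```text
clock: 15.68
position: [0.6129, 0.0366, 0.0772]
ee_rot: [0.806, 0.592, -0.0, 0.0]
contact_force: [-0.8, -3.9, 4.6]
opening: 0.0294
grip_force: 24.2
```

```bash
python3 st.py
```

```text
15.68 [612.93  36.55  77.18] F [-0.83 -3.86  4.56] T [-0.411  0.235 -0.008] yaw -0.3028 grip 24.2 29.37
```

Request:
arm_command --pt "-0.1 -0.3 -0.7 0 0 0 24" --pt "0 0 0 0 0 0 24"

```text
clock: 15.85
position: [0.6128, 0.0363, 0.0764]
ee_rot: [0.806, 0.592, -0.0, 0.0]
contact_force: [-2.0, -3.9, 5.5]
opening: 0.0296
grip_force: 24.3
```

```bash
python3 st.py
```

```text
15.85 [612.82  36.27  76.42] F [-2.01 -3.94  5.55] T [-0.421  0.177  0.004] yaw -0.3028 grip 24.3 29.64
```

Request:
arm_command --pt "-0.1 -0.3 -0.7 0 0 0 24" --pt "0 0 0 0 0 0 24"

```text
clock: 16.02
position: [0.6128, 0.036, 0.0757]
ee_rot: [0.806, 0.592, -0.0, 0.0]
contact_force: [-1.0, -3.8, 5.0]
opening: 0.0294
grip_force: 24.4
```

```bash
python3 st.py
```

```text
16.02 [612.77  35.99  75.7 ] F [-1.04 -3.78  4.99] T [-0.48   0.137  0.037] yaw -0.3029 grip 24.4 29.4
```

Request:
arm_command --pt "-0.1 -0.2 -0.6 0 0 0 24" --pt "0 0 0 0 0 0 24"

```text
clock: 16.18
position: [0.6127, 0.0358, 0.0752]
ee_rot: [0.806, 0.592, -0.0, 0.0]
contact_force: [-1.2, -4.9, 5.4]
opening: 0.0296
grip_force: 24.5
```

```bash
python3 st.py
```

```text
16.18 [612.73  35.8   75.18] F [-1.22 -4.95  5.4 ] T [-0.478  0.167  0.019] yaw -0.3029 grip 24.5 29.61
```

Request:
arm_command --pt "-0.1 -0.2 -0.6 0 0 0 24" --pt "0 0 0 0 0 0 24"

```text
clock: 16.35
position: [0.6126, 0.0356, 0.0745]
ee_rot: [0.806, 0.592, -0.0, 0.0]
contact_force: [-2.0, -4.1, 4.6]
opening: 0.0295
grip_force: 24.5
```

```bash
python3 st.py
```

```text
16.35 [612.62  35.63  74.55] F [-1.96 -4.06  4.6 ] T [-0.521  0.129  0.   ] yaw -0.3029 grip 24.5 29.48
```

Request:
arm_command --pt "-0.1 -0.2 -0.5 0 0 0 24" --pt "0 0 0 0 0 0 24"

```text
clock: 16.52
position: [0.6126, 0.0355, 0.0741]
ee_rot: [0.806, 0.592, 0.0, 0.0]
contact_force: [-0.5, -4.9, 5.5]
opening: 0.0297
grip_force: 24.6
```

```bash
python3 st.py
```

```text
16.52 [612.6   35.45  74.08] F [-0.53 -4.91  5.49] T [-0.553  0.128 -0.049] yaw -0.303 grip 24.6 29.68
```

Request:
arm_command --pt "0 -0.2 -0.5 0 0 0 24" --pt "0 0 0 0 0 0 24"

```text
clock: 16.68
position: [0.6125, 0.0353, 0.0735]
ee_rot: [0.806, 0.592, -0.0, 0.0]
contact_force: [-1.4, -6.1, 4.4]
opening: 0.0294
grip_force: 24.6
```

```bash
python3 st.py
```

```text
16.68 [612.52  35.3   73.54] F [-1.42 -6.07  4.36] T [-0.565  0.135  0.038] yaw -0.3029 grip 24.6 29.44
```

```bash
python3 - <<'E'
from h import *
f=robot.grab_frame("wrist");g=robot.grab_frame("scene")
for F in (f,g):
    hsv=cv2.cvtColor(F["image"],cv2.COLOR_RGB2HSV);m=((hsv[...,0]<6)|(hsv[...,0]>174))&(hsv[...,1]>150)&(hsv[...,2]>50)
    n,l,st,c=cv2.connectedComponentsWithStats(m.astype(np.uint8));print(sorted([(int(a[4]),a[:4].tolist(),np.round(k,1).tolist()) for a,k in zip(st[1:],c[1:])])[-3:],[d["centre"] for d in robot.pinpoint(F,"latch_knob")[:1]])
H=np.array([.6277,.0851]);ey=np.array([.2975,.9547])
for la in (0,.1,.15,.2,.25,.3,.35):
    p=la+.0753;k=lambda dp:np.r_[H-ey*(.05315*np.cos(p)+dp[0]),.102+.05315*np.sin(p)+dp[1]]
    print(la,[np.round(proj(F,k((0,0))),1).tolist() for F in (f,g)])
t=cv2.resize(f["image"][150:330,160:350],(400,380));t2=cv2.resize(g["image"][150:245,230:330],(400,380),interpolation=2)
cv2.imwrite("pics/w8.png",cv2.cvtColor(cv2.convertScaleAbs(np.hstack([t,t2]),alpha=1.8),cv2.COLOR_RGB2BGR))
E
```

```text
[(4, [319, 247, 2, 4], [319.5, 248.5]), (13, [302, 234, 7, 3], [304.6, 235.2]), (2915, [216, 234, 75, 52], [254.3, 254.6])] [[255.5, 250.2]]
[(30, [275, 212, 8, 8], [279.6, 215.1]), (153, [436, 76, 39, 12], [455.1, 81.1]), (288, [147, 241, 14, 31], [153.7, 255.8])] [[197.9, 215.1]]
0 [[253.9, 245.3], [279.6, 199.7]]
0.1 [[254.0, 249.0], [279.9, 198.0]]
0.15 [[254.0, 250.6], [280.1, 197.2]]
0.2 [[254.0, 251.9], [280.4, 196.3]]
0.25 [[254.0, 252.9], [280.8, 195.4]]
0.3 [[254.0, 253.7], [281.1, 194.6]]
0.35 [[254.1, 254.2], [281.5, 193.7]]
```

View pics/w8.png

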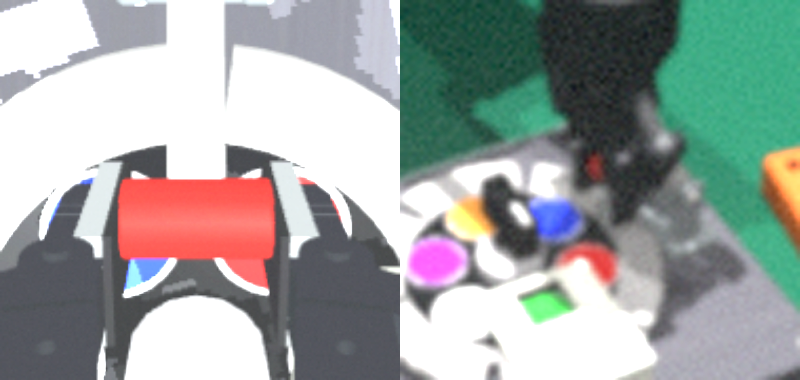

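The roller at (197,218) sits squarely between the pads with no slip, and green shows in the window in the scene half. The slope of the path puts the latch near 0.24, so I'll keep easing down.

Request:
arm_command --pt "0 -0.2 -0.5 0 0 0 24" --pt "0 0 0 0 0 0 24"

```text
clock: 17.05
position: [0.6125, 0.0351, 0.073]
ee_rot: [0.806, 0.592, -0.0, 0.0]
contact_force: [-1.1, -5.0, 5.0]
opening: 0.0296
grip_force: 24.7
```

```bash
python3 st.py
```

```text
17.05 [612.47  35.13  73.02] F [-1.11 -5.03  5.01] T [-0.574  0.15   0.001] yaw -0.3029 grip 24.7 29.59
```

Request:
arm_command --pt "0 -0.1 -0.5 0 0 0 24" --pt "0 0 0 0 0 0 24"

```text
clock: 17.22
position: [0.6124, 0.035, 0.0725]
ee_rot: [0.806, 0.592, -0.0, 0.0]
contact_force: [-0.4, -4.5, 5.3]
opening: 0.0294
grip_force: 24.8
```

```bash
python3 st.py
```

```text
17.22 [612.43  34.99  72.49] F [-0.42 -4.49  5.28] T [-0.585  0.16   0.01 ] yaw -0.3029 grip 24.8 29.43
```

Request:
arm_command --pt "0 -0.1 -0.4 0 0 0 24" --pt "0 0 0 0 0 0 24"

```text
clock: 17.38
position: [0.6124, 0.0349, 0.0721]
ee_rot: [0.806, 0.592, -0.0, 0.0]
contact_force: [-1.5, -4.5, 4.6]
opening: 0.0295
grip_force: 24.8
```

```bash
python3 st.py
```

```text
17.38 [612.39  34.87  72.08] F [-1.5  -4.54  4.57] T [-0.553  0.141  0.052] yaw -0.303 grip 24.8 29.53
```

Request:
arm_command --pt "0 -0.1 -0.4 0 0 0 24" --pt "0 0 0 0 0 0 24"

```text
clock: 17.55
position: [0.6123, 0.0347, 0.0717]
ee_rot: [0.806, 0.592, -0.0, 0.0]
contact_force: [-1.3, -4.8, 4.5]
opening: 0.0293
grip_force: 24.9
```

```bash
python3 st.py
```

```text
17.55 [612.32  34.74  71.69] F [-1.34 -4.84  4.51] T [-0.559  0.15   0.017] yaw -0.3029 grip 24.9 29.27
```

Request:
arm_command --pt "0 -0.1 -0.5 0 0 0 24" --pt "0 0 0 0 0 0 24"

```text
clock: 17.72
position: [0.6123, 0.0346, 0.0712]
ee_rot: [0.806, 0.592, -0.0, 0.0]
contact_force: [-1.8, -5.2, 4.1]
opening: 0.0298
grip_force: 25.0
```

```bash
python3 st.py
```

```text
17.72 [612.32  34.64  71.17] F [-1.76 -5.15  4.13] T [-0.622  0.127 -0.016] yaw -0.3028 grip 25.0 29.76
```

Request:
arm_command --pt "0 -0.1 -0.5 0 0 0 24" --pt "0 0 0 0 0 0 24"

```text
clock: 17.88
position: [0.6123, 0.0345, 0.0707]
ee_rot: [0.806, 0.592, -0.0, 0.0]
contact_force: [-2.6, -5.1, 5.6]
opening: 0.0292
grip_force: 25.0
```

```bash
python3 st.py
```

```text
17.88 [612.28  34.5   70.68] F [-2.62 -5.07  5.64] T [-0.627  0.176  0.077] yaw -0.3029 grip 25.0 29.24
```

Request:
arm_command --pt "0 -0.1 -0.4 0 0 0 24" --pt "0 0 0 0 0 0 24" --pt "0 0 0 0 0 0 24"

```text
clock: 18.13
position: [0.6122, 0.0344, 0.0703]
ee_rot: [0.806, 0.592, -0.0, 0.0]
contact_force: [-1.0, -5.2, 5.5]
opening: 0.0297
grip_force: 25.1
```

```bash
python3 st.py
```

```text
18.13 [612.24  34.42  70.3 ] F [-1.04 -5.2   5.53] T [-0.64   0.191 -0.054] yaw -0.3029 grip 25.1 29.66
```

Request:
arm_command --pt "0 -0.1 -0.4 0 0 0 24" --pt "0 0 0 0 0 0 24" --pt "0 0 0 0 0 0 24"

```text
clock: 18.38
position: [0.6122, 0.0343, 0.0699]
ee_rot: [0.806, 0.592, -0.0, 0.0]
contact_force: [-1.7, -6.2, 4.9]
opening: 0.0293
grip_force: 25.1
```

```bash
python3 st.py
```

```text
18.38 [612.18  34.31  69.87] F [-1.7  -6.22  4.94] T [-0.626  0.231  0.046] yaw -0.3029 grip 25.1 29.3
```

```bash
python3 - <<'E'
import numpy as np
from scipy.optimize import least_squares
P=np.array([[635.5,108.7,107.35],[626.3,79.5,111.2],[617.8,52.3,99.3],[613.53,38.62,82.27],[613.27,37.5,79.73],[613.06,36.84,77.93],[612.77,35.99,75.7],[612.52,35.3,73.54],[612.32,34.74,71.69],[612.18,34.31,69.87]])
u=P[:,:2]@[.2975,.9547];z=P[:,2]
for r in (53.15,None):
    f=lambda q:np.hypot(u-q[0],z-q[1])-(r or q[2])
    s=least_squares(f,[270,58,53],loss="soft_l1",f_scale=.3);q=s.x
    print(q,np.round(f(q),2)); print(np.round(np.arctan2(z-q[1],q[0]-u)-.0753,3))
E
```

```text
[266.94244273  58.42803331  53.        ] [ 2.2  -0.17 -0.48  0.04 -0.   -0.05  0.02  0.06  0.14  0.16]
[1.982 1.406 0.813 0.39  0.337 0.301 0.256 0.213 0.176 0.141]
[269.84808858  54.96190577  57.10259681] [ 0.11 -0.35  0.09  0.27  0.13  0.01 -0.01 -0.07 -0.08 -0.15]
[1.909 1.361 0.812 0.421 0.372 0.339 0.296 0.256 0.222 0.19 ]
```

Request:
arm_command --pt "0 -0.1 -0.4 0 0 0 24" --pt "0 0 0 0 0 0 24" --pt "0 0 0 0 0 0 24"

```text
clock: 18.63
position: [0.6122, 0.0342, 0.0694]
ee_rot: [0.806, 0.592, -0.0, 0.0]
contact_force: [-1.9, -6.4, 4.7]
opening: 0.0293
grip_force: 25.2
```

```bash
python3 st.py
```

```text
18.63 [612.17  34.24  69.45] F [-1.89 -6.38  4.69] T [-0.645  0.275  0.042] yaw -0.3028 grip 25.2 29.26
```

Request:
arm_command --pt "0 -0.1 -0.4 0 0 0 24" --pt "0 0 0 0 0 0 24" --pt "0 0 0 0 0 0 24"

```text
clock: 18.88
position: [0.6121, 0.0341, 0.069]
ee_rot: [0.806, 0.592, -0.0, 0.0]
contact_force: [-1.6, -5.5, 5.7]
opening: 0.0294
grip_force: 25.2
```

```bash
python3 st.py
```

```text
18.88 [612.12  34.14  69.01] F [-1.56 -5.52  5.69] T [-0.649  0.123  0.064] yaw -0.3029 grip 25.2 29.4
```

Request:
arm_command --pt "0 -0.1 -0.5 0 0 0 24" --pt "0 0 0 0 0 0 24" --pt "0 0 0 0 0 0 24"

```text
clock: 19.13
position: [0.6121, 0.034, 0.0685]
ee_rot: [0.806, 0.592, -0.0, 0.0]
contact_force: [-1.2, -6.1, 5.1]
opening: 0.0296
grip_force: 25.3
```

```bash
python3 st.py
```

```text
19.13 [612.11  34.03  68.5 ] F [-1.19 -6.06  5.11] T [-0.621  0.16   0.027] yaw -0.3029 grip 25.3 29.59
```

Request:
arm_command --pt "0 -0.1 -0.5 0 0 0 24" --pt "0 0 0 0 0 0 24" --pt "0 0 0 0 0 0 24"

```text
clock: 19.38
position: [0.6121, 0.0339, 0.068]
ee_rot: [0.806, 0.592, -0.0, -0.0]
contact_force: [-2.6, -5.2, 4.7]
opening: 0.0295
grip_force: 25.3
```

```bash
python3 st.py
```

```text
19.38 [612.09  33.94  67.98] F [-2.57 -5.22  4.7 ] T [-0.666  0.188  0.005] yaw -0.3029 grip 25.3 29.51
```

The path slope now puts the latch at about 0.11 rad, below ring level, so the nose is already entering the notch. I'll keep lowering gently, then let it settle.

Request:
arm_command --pt "0 -0.1 -0.5 0 0 0 24" --pt "0 0 0 0 0 0 24" --pt "0 -0.1 -0.5 0 0 0 24" --pt "0 0 0 0 0 0 24"

```text
clock: 19.72
position: [0.612, 0.0337, 0.0669]
ee_rot: [0.806, 0.592, -0.0, -0.0]
contact_force: [-1.4, -5.2, 5.2]
opening: 0.0296
grip_force: 25.4
```

```bash
python3 st.py
```

```text
19.72 [612.02  33.7   66.93] F [-1.39 -5.2   5.19] T [-0.682  0.188  0.033] yaw -0.3029 grip 25.4 29.63
```

Request:
arm_command --pt "0 -0.1 -0.5 0 0 0 24" --pt "0 0 0 0 0 0 24" --pt "0 0 -0.5 0 0 0 24" --pt "0 0 0 0 0 0 24"

```text
clock: 20.05
position: [0.612, 0.0335, 0.0662]
ee_rot: [0.806, 0.592, -0.0, -0.0]
contact_force: [-2.7, -5.9, 7.6]
opening: 0.0296
grip_force: 25.8
```

```bash
python3 st.py; python3 - <<'E'
from h import *
f=robot.grab_frame("top")
for l in ("latch_knob","latch_hinge"): print([ (d["p"],d["centre"],np.round(atz(f,d["centre"],.11),4)) for d in robot.pinpoint(f,l)[:1]])
E
```

```text
20.05 [612.01  33.55  66.21] F [-2.71 -5.88  7.64] T [-0.709  0.317 -0.026] yaw -0.3029 grip 25.8 29.61
[]
[(0.71, [233.0, 158.5], array([0.6205, 0.0826, 0.11  ]))]
```

Contact: Fz rose by about 2.5 N at z = 66.2. I'll back off slightly, let go, and check where the latch lies.

Request:
arm_command --pt "0 0 0.4 0 0 0 24" --pt "0 0 0 0 0 0 31" --pt "0 0 0 0 0 0 34" --pt "0 0 0 0 0 0 40" --pt "0 0 0 0 0 0 50" --pt "0 0 0 0 0 0 50"

```text
clock: 20.7
position: [0.6122, 0.0343, 0.0662]
ee_rot: [0.806, 0.592, -0.0, -0.0]
contact_force: [-0.4, -0.3, -0.7]
opening: 0.0499
grip_force: 0.0
```

```bash
python3 st.py
```

```text
20.7 [612.19  34.32  66.17] F [-0.39 -0.28 -0.72] T [-0.001  0.012  0.043] yaw -0.3029 grip 0.0 49.9
```

Request:
arm_command --pt "0 0 15 0 0 0 50" --pt "0 0 30 0 0 0 50" --pt "0 0 35 0 0 0 50" --pt "-10 -20 20 0 0 0 50" --pt "-10 -40 0 0 0 0 50" --pt "-10 -40 0 0 0 0 50" --pt "0 0 0 0 0 0 50" --pt "0 0 0 0 0 0 50"

```text
clock: 21.37
position: [0.5819, -0.0678, 0.1666]
ee_rot: [0.807, 0.591, 0.0, -0.0]
contact_force: [0.6, 0.5, 0.7]
opening: 0.0502
grip_force: 0.0
```

```bash
cat > red.py <<'E'
from h import *
H=np.array([.6277,.0851]);ey=np.array([.2975,.9547])
for nm in ("wrist","scene","top"):
    F=robot.grab_frame(nm)
    hsv=cv2.cvtColor(F["image"],cv2.COLOR_RGB2HSV);m=((hsv[...,0]<6)|(hsv[...,0]>174))&(hsv[...,1]>150)&(hsv[...,2]>50)
    n,l,st,c=cv2.connectedComponentsWithStats(m.astype(np.uint8))
    k=lambda p:np.r_[H-ey*.05315*np.cos(p),.102+.05315*np.sin(p)]
    e=proj(F,k(.2))
    print(nm,sorted([(round(float(np.hypot(*(q-e)))),int(a[4]),a[:4].tolist(),np.round(q,1).tolist()) for a,q in zip(st[1:],c[1:]) if a[4]>25])[:2],[(round(d["p"],2),np.round(d["centre"],1).tolist()) for d in robot.pinpoint(F,"latch_knob")[:1]])
    print([(la,np.round(proj(F,k(la+.0753)),1).tolist()) for la in (0,.07,.14,.21,.3)])
E
python3 red.py; python3 st.py
```

```text
wrist [(6, 1288, [226, 14, 48, 28], [249.5, 27.9]), (52, 245, [281, 50, 22, 28], [293.4, 62.7])] [(0.61, [251.0, 26.4])]
[(0, [250.6, 37.3]), (0.07, [250.6, 35.6]), (0.14, [250.6, 33.4]), (0.21, [250.5, 30.7]), (0.3, [250.4, 26.4])]
scene [(2, 52, [277, 191, 9, 11], [281.1, 195.4]), (17, 44, [272, 212, 11, 8], [278.6, 214.6])] [(0.61, [281.8, 198.2])]
[(0, [279.6, 199.7]), (0.07, [279.8, 198.5]), (0.14, [280.1, 197.3]), (0.21, [280.5, 196.1]), (0.3, [281.1, 194.6])]
top [(1, 81, [249, 155, 10, 13], [253.4, 161.0]), (13, 66, [260, 153, 14, 14], [267.2, 159.5])] [(0.56, [250.3, 165.3])]
[(0, [254.9, 162.7]), (0.07, [254.7, 162.2]), (0.14, [254.4, 161.7]), (0.21, [254.0, 161.1]), (0.3, [253.4, 160.3])]
21.67 [582.49 -64.82 166.2 ] F [0.01 0.08 0.5 ] T [-0.022  0.061  0.02 ] yaw -0.3014 grip 0.0 49.99
```

All three cameras put the handle at about 0.21–0.25 rad, so the nose is resting on the ring. I'll go back to the hub knob for feeling out the notch.

Request:
arm_command --pt "2 5 0 0 0 -0.12 40" --pt "1 5 0 0 0 -0.12 40" --pt "1 5 0 0 0 -0.12 40" --pt "1 5 0 0 0 -0.12 40" --pt "1 5 0 0 0 -0.12 40" --pt "1 5 0 0 0 -0.12 40" --pt "1 5 0 0 0 -0.12 40" --pt "1 5 0 0 0 -0.12 40"

```text
clock: 22.33
position: [0.5915, -0.0247, 0.1663]
ee_rot: [0.989, 0.151, -0.0, -0.0]
contact_force: [0.4, -0.9, 0.2]
opening: 0.0401
grip_force: 0.0
```

Request:
arm_command --pt "1 1.8 0 0 0 -0.12 40" --pt "1 0 0 0 0 -0.12 40" --pt "0 0 0 0 0 -0.12 40" --pt "0 0 0 0 0 -0.12 40" --pt "0 0 0 0 0 -0.12 40" --pt "0 0 0 0 0 0 40" --pt "0 0 0 0 0 0 40" --pt "0 0 0 0 0 0 40"

```text
clock: 23.0
position: [0.5934, -0.0237, 0.1664]
ee_rot: [0.99, -0.143, -0.0, -0.0]
contact_force: [-0.1, 0.8, 0.1]
opening: 0.04
grip_force: 0.0
```

```bash
python3 st.py; python3 red.py | head -2
```

```text
23.0 [593.38 -23.72 166.37] F [-0.08  0.77  0.11] T [-0.006 -0.004  0.035] yaw -1.8587 grip 0.0 39.96
wrist [(6, 952, [151, 172, 25, 45], [163.1, 193.4]), (48, 1108, [183, 134, 42, 41], [200.9, 156.1])] [(0.63, [165.4, 190.4])]
[(0, [171.7, 188.3]), (0.07, [169.9, 189.7]), (0.14, [167.8, 191.0]), (0.21, [165.2, 192.4]), (0.3, [161.4, 194.2])]
```

Request:
arm_command --pt "0 1 -25 0 0 -0.005 40" --pt "0 0 -25 0 0 0 40" --pt "0 0 -20 0 0 0 40" --pt "0 0 -9 0 0 0 40" --pt "0 0 -5 0 0 0 40" --pt "0 0 0 0 0 0 30" --pt "0 0 0 0 0 0 22" --pt "0 0 0 0 0 0 14" --squeeze 20

```text
clock: 23.97
position: [0.5943, -0.0233, 0.0836]
ee_rot: [0.989, -0.148, 0.001, -0.0]
contact_force: [0.6, 1.0, -1.6]
opening: 0.0172
grip_force: 22.2
```

Request:
arm_command --pt "0 0 0 0 0 0 12" --pt "0 0 0 0 0 0 12" --pt "0 0 0 0 0 0 12"

```text
clock: 24.22
position: [0.5944, -0.0233, 0.0836]
ee_rot: [0.989, -0.148, 0.001, -0.0]
contact_force: [-0.1, 1.3, 4.4]
opening: 0.0173
grip_force: 23.0
```

```bash
python3 st.py
```

```text
24.22 [594.39 -23.33  83.59] F [-0.05  1.27  4.41] T [ 0.07  -0.005  0.104] yaw -1.8678 grip 23.0 17.26
```

Request:
arm_command --pt "0 0 0 0 0 0.01 12" --pt "0 0 0 0 0 0.01 12" --pt "0 0 0 0 0 0.01 12"

```text
clock: 24.47
position: [0.5944, -0.0233, 0.0836]
ee_rot: [0.991, -0.133, 0.001, -0.0]
contact_force: [0.2, 0.9, 6.0]
opening: 0.017
grip_force: 23.3
```

```bash
python3 st.py
```

```text
24.47 [594.39 -23.33  83.56] F [0.2  0.93 6.  ] T [ 0.047  0.048 -0.096] yaw -1.8374 grip 23.3 17.0
```

Request:
arm_command --pt "0 0 0 0 0 0.008 12" --pt "0 0 0 0 0 0.008 12"

```text
clock: 24.63
position: [0.5944, -0.0234, 0.0836]
ee_rot: [0.992, -0.125, 0.001, -0.0]
contact_force: [0.1, 1.0, 5.8]
opening: 0.0176
grip_force: 23.3
```

```bash
python3 st.py
```

```text
24.63 [594.4  -23.35  83.56] F [0.11 1.03 5.77] T [ 0.096 -0.001 -0.033] yaw -1.8215 grip 23.3 17.57
```

Request:
arm_command --pt "0 0 0 0 0 0.008 12" --pt "0 0 0 0 0 0.008 12"

```text
clock: 24.8
position: [0.5944, -0.0234, 0.0836]
ee_rot: [0.993, -0.117, 0.001, -0.0]
contact_force: [0.8, 1.0, 5.8]
opening: 0.0174
grip_force: 23.3
```

```bash
python3 st.py; python3 red.py|head -1
```

```text
24.8 [594.36 -23.37  83.56] F [0.77 1.03 5.84] T [ 0.063  0.033 -0.097] yaw -1.8055 grip 23.3 17.43
wrist [(6, 2019, [113, 198, 35, 65], [130.7, 229.2]), (74, 2388, [152, 151, 62, 59], [179.4, 182.6])] [(0.65, [132.3, 226.8])]
```

Request:
arm_command --pt "0 0 0 0 0 0.008 12" --pt "0 0 0 0 0 0.008 12"

```text
clock: 25.27
position: [0.5944, -0.0233, 0.0836]
ee_rot: [0.994, -0.109, 0.001, -0.0]
contact_force: [0.3, 0.6, 6.5]
opening: 0.0178
grip_force: 23.4
```

```bash
python3 st.py; python3 red.py|head -2
```

```text
25.27 [594.36 -23.35  83.57] F [0.33 0.6  6.51] T [ 0.093  0.025 -0.387] yaw -1.7897 grip 23.4 17.75
wrist [(6, 2039, [114, 196, 34, 65], [130.8, 227.3]), (73, 2430, [152, 151, 62, 59], [179.9, 182.2])] [(0.61, [131.0, 224.9])]
[(0, [132.9, 226.3]), (0.07, [129.3, 229.1]), (0.14, [125.1, 232.0]), (0.21, [120.1, 234.9]), (0.3, [112.7, 238.8])]
```

The torque jumped to -0.39 N m, and the handle now projects at the fully home position. The latch is in its notch at a wheel angle of about +0.07. I'll ease back to relieve it, then check.

Request:
arm_command --pt "0 0 0 0 0 -0.008 12" --pt "0 0 0 0 0 -0.006 12" --pt "0 0 0 0 0 0 12"

```text
clock: 25.82
position: [0.5944, -0.0234, 0.0836]
ee_rot: [0.993, -0.116, 0.001, -0.0]
contact_force: [0.2, 0.1, 5.4]
opening: 0.0177
grip_force: 23.3
```

```bash
python3 st.py; python3 red.py
```

```text
25.82 [594.37 -23.35  83.57] F [0.19 0.09 5.43] T [ 0.118 -0.009  0.027] yaw -1.8038 grip 23.3 17.69
wrist [(6, 2019, [113, 198, 35, 65], [130.7, 228.9]), (73, 2392, [152, 152, 61, 59], [179.4, 182.8])] [(0.8, [131.9, 228.2])]
[(0, [132.9, 227.9]), (0.07, [129.3, 230.8]), (0.14, [125.1, 233.7]), (0.21, [120.2, 236.7]), (0.3, [112.8, 240.6])]
scene [(3, 41, [277, 196, 8, 10], [280.6, 200.5]), (17, 39, [272, 211, 11, 8], [278.4, 214.1])] [(0.49, [280.7, 198.3])]
[(0, [279.6, 199.7]), (0.07, [279.8, 198.5]), (0.14, [280.1, 197.3]), (0.21, [280.5, 196.1]), (0.3, [281.1, 194.6])]
top [(137, 262, [368, 212, 16, 35], [375.1, 227.4])] [(0.22, [283.1, 167.2])]
[(0, [254.9, 162.7]), (0.07, [254.7, 162.2]), (0.14, [254.4, 161.7]), (0.21, [254.0, 161.1]), (0.3, [253.4, 160.3])]
```

The latch is home: the scene blob dropped 5 px and the torque is relaxed. I'll let go and lift clear.

Request:
arm_command --pt "0 0 0 0 0 0 30" --pt "0 0 0 0 0 0 40" --pt "0 0 0 0 0 0 40" --pt "0 0 10 0 0 0 40" --pt "0 0 25 0 0 0 40" --pt "0 0 35 0 0 0 40" --pt "0 0 35 0 0 0 40" --pt "0 0 0 0 0 0 40"

```text
clock: 26.78
position: [0.598, -0.024, 0.1952]
ee_rot: [0.993, -0.116, 0.006, 0.0]
contact_force: [0.4, -0.3, 1.2]
opening: 0.0399
grip_force: 0.0
```

```bash
python3 red.py; python3 st.py; python3 - <<'E'
from h import *
f=robot.grab_frame("top");A=np.array([.5935,-.0235])
hsv=cv2.cvtColor(f["image"],cv2.COLOR_RGB2HSV)
g=robot.grab_frame("wrist");hsv=cv2.cvtColor(g["image"],cv2.COLOR_RGB2HSV)
c={}
for n,lo,hi in (("red",0,6),("blue",105,130),("purple",140,165),("amber",15,30)):
    m=((hsv[...,0]>=lo)&(hsv[...,0]<=hi)&(hsv[...,1]>100)&(hsv[...,2]>40)).astype(np.uint8)
    n_,l,st,ce=cv2.connectedComponentsWithStats(m)
    for a,q in zip(st[1:],ce[1:]):
        w=atz(g,q,.08)[:2]-A
        if a[4]>300 and .038<np.linalg.norm(w)<.055: print(n,a[4],round(np.linalg.norm(w),4),round(np.arctan2(w[1],w[0])+.302,3))
E
```

```text
wrist [(2, 668, [172, 164, 19, 38], [180.6, 182.1]), (40, 963, [191, 137, 38, 38], [207.8, 156.6])] [(0.83, [182.0, 181.9])]
[(0, [181.6, 181.6]), (0.07, [180.1, 182.6]), (0.14, [178.3, 183.7]), (0.21, [176.2, 184.7]), (0.3, [172.9, 186.0])]
scene [(3, 41, [277, 196, 8, 10], [280.8, 200.5]), (16, 45, [271, 211, 12, 8], [277.8, 213.9])] [(0.73, [279.8, 199.9])]
[(0, [279.6, 199.7]), (0.07, [279.8, 198.5]), (0.14, [280.1, 197.3]), (0.21, [280.5, 196.1]), (0.3, [281.1, 194.6])]
top [(10, 148, [257, 154, 16, 13], [264.7, 160.4])] []
[(0, [254.9, 162.7]), (0.07, [254.7, 162.2]), (0.14, [254.4, 161.7]), (0.21, [254.0, 161.1]), (0.3, [253.4, 160.3])]
27.08 [592.03 -23.1  186.02] F [ 0.64  0.29 -1.08] T [-0.038 -0.034 -0.01 ] yaw -1.804 grip 0.0 40.0
red 1066 0.0467 1.157
blue 1085 0.0462 2.171
purple 1058 0.0466 -2.024
amber 660 0.0511 3.222
```

```bash
python3 -c "
from rig import robot
print(robot.close_job())"
```

```text
the job is handed in; nothing more can be done
None
```

The job is handed in: the cameras show the latch fully home in its notch with green in the window (wheel about +0.08 rad off centre), and the arm is clear; no verdict came back, and I didn't re-measure the jar, screwdriver or meter.

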